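Turn the row of lens barrels round into the fitting tray

TASK

Move the four lens barrels from the walnut rack into the four cells of the black tray in reverse order, counted from each one's brass knob: the barrel that stood next to the rack's knob goes into the cell farthest from the tray's knob, and so on, so that the one farthest from the rack's knob ends next to the tray's knob. Set each barrel down gently, standing flat on the floor of its cell near the middle, never tipping one over, and let go.

Things in the scene. Friction and masses are not known exactly. Their poses are not given: they have to be found in the camera images.
- rack: Walnut drying rack, fixed: a board 262 x 60 x 14 mm carrying a row of four round coloured seats along its x axis. Origin on the underside below the middle of the row, z up. The seat centres lie at x = -87, -29, +29, +87 mm, y = 0. Its brass ball knob (22 mm ball, top 47 mm above the table) stands at the -x end, x = -131 mm.
- tray: Black fitting tray, fixed, turned any way round: four square cells in a row along its x axis, each 54 x 54 mm inside, cream floor 4 mm above the table; walls 4 mm thick, tops 12 mm above the table. Origin on the underside below the middle of the row, z up. Cell centres at x = -87, -29, +29, +87 mm, y = 0. Brass ball knob (22 mm ball, top 37 mm above the table) at its -x end, x = -131 mm.
- seat_red: Red round seat, 50 mm across and 4 mm thick, fixed on top of the walnut rack (its top 18 mm above the table). The red lens barrel stands on it at the start; it stays on the rack and shows where that barrel came from. Origin at the centre of its underside. Which of the four seats on the rack is red differs from start to start.
- seat_blue: Blue round seat, 50 mm across and 4 mm thick, fixed on top of the walnut rack (its top 18 mm above the table). The blue lens barrel stands on it at the start; it stays on the rack and shows where that barrel came from. Origin at the centre of its underside. Which of the four seats on the rack is blue differs from start to start.
- seat_white: White round seat, 50 mm across and 4 mm thick, fixed on top of the walnut rack (its top 18 mm above the table). The white lens barrel stands on it at the start; it stays on the rack and shows where that barrel came from. Origin at the centre of its underside. Which of the four seats on the rack is white differs from start to start.
- seat_green: Green round seat, 50 mm across and 4 mm thick, fixed on top of the walnut rack (its top 18 mm above the table). The green lens barrel stands on it at the start; it stays on the rack and shows where that barrel came from. Origin at the centre of its underside. Which of the four seats on the rack is green differs from start to start.
- barrel_red: Red eyepiece lens barrel, loose: an upright round cylinder 58 mm tall and 34 mm across, with a 38 mm wide foot flange (lowest 6 mm), a brass band just above the foot and a pale glass lens in its top; about 90 g. Origin at the centre of its underside, z along the barrel, up.
- barrel_blue: Blue eyepiece lens barrel, loose: an upright round cylinder 58 mm tall and 34 mm across, with a 38 mm wide foot flange (lowest 6 mm), a brass band just above the foot and a pale glass lens in its top; about 90 g. Origin at the centre of its underside, z along the barrel, up.
- barrel_white: White eyepiece lens barrel, loose: an upright round cylinder 58 mm tall and 34 mm across, with a 38 mm wide foot flange (lowest 6 mm), a brass band just above the foot and a pale glass lens in its top; about 90 g. Origin at the centre of its underside, z along the barrel, up.
- barrel_green: Green eyepiece lens barrel, loose: an upright round cylinder 58 mm tall and 34 mm across, with a 38 mm wide foot flange (lowest 6 mm), a brass band just above the foot and a pale glass lens in its top; about 90 g. Origin at the centre of its underside, z along the barrel, up.

How it is judged (in metres and radians):
At the end, for the whole second after the job is handed in: Each barrel stands in its mirrored cell (seat at x on the rack, barrel at -x on the tray), within 10 mm of the cell's centre along each tray axis, its underside within 4 mm of the cell floor's height, tilted less than 0.1 rad, released and at rest (under 0.02 m/s) (((x of seat_red in the frame of rack between -0.102 and -0.072 m and x of barrel_red in the frame of tray between 0.077 and 0.097 m) or (x of seat_red in the frame of rack between -0.044 and -0.014 m and x of barrel_red in the frame of tray between 0.019 and 0.039 m) or (x of seat_red in the frame of rack between 0.014 and 0.044 m and x of barrel_red in the frame of tray between -0.039 and -0.019 m) or (x of seat_red in the frame of rack between 0.072 and 0.102 m and x of barrel_red in the frame of tray between -0.097 and -0.077 m)) and y of barrel_red in the frame of tray between -0.01 and 0.01 m and z of barrel_red in the frame of tray between 0 and 0.008 m and angle between each of barrel_red, barrel_blue, barrel_white, barrel_green's own z axis and vertical below 0.1 rad and linear speed of each of barrel_red, barrel_blue, barrel_white, barrel_green below 0.02 m/s and contact force between each of barrel_red, barrel_blue, barrel_white, barrel_green and the fingers below 0.1 N and ((x of seat_blue in the frame of rack between -0.102 and -0.072 m and x of barrel_blue in the frame of tray between 0.077 and 0.097 m) or (x of seat_blue in the frame of rack between -0.044 and -0.014 m and x of barrel_blue in the frame of tray between 0.019 and 0.039 m) or (x of seat_blue in the frame of rack between 0.014 and 0.044 m and x of barrel_blue in the frame of tray between -0.039 and -0.019 m) or (x of seat_blue in the frame of rack between 0.072 and 0.102 m and x of barrel_blue in the frame of tray between -0.097 and -0.077 m)) and y of barrel_blue in the frame of tray between -0.01 and 0.01 m and z of barrel_blue in the frame of tray between 0 and 0.008 m and ((x of seat_white in the frame of rack between -0.102 and -0.072 m and x of barrel_white in the frame of tray between 0.077 and 0.097 m) or (x of seat_white in the frame of rack between -0.044 and -0.014 m and x of barrel_white in the frame of tray between 0.019 and 0.039 m) or (x of seat_white in the frame of rack between 0.014 and 0.044 m and x of barrel_white in the frame of tray between -0.039 and -0.019 m) or (x of seat_white in the frame of rack between 0.072 and 0.102 m and x of barrel_white in the frame of tray between -0.097 and -0.077 m)) and y of barrel_white in the frame of tray between -0.01 and 0.01 m and z of barrel_white in the frame of tray between 0 and 0.008 m and ((x of seat_green in the frame of rack between -0.102 and -0.072 m and x of barrel_green in the frame of tray between 0.077 and 0.097 m) or (x of seat_green in the frame of rack between -0.044 and -0.014 m and x of barrel_green in the frame of tray between 0.019 and 0.039 m) or (x of seat_green in the frame of rack between 0.014 and 0.044 m and x of barrel_green in the frame of tray between -0.039 and -0.019 m) or (x of seat_green in the frame of rack between 0.072 and 0.102 m and x of barrel_green in the frame of tray between -0.097 and -0.077 m)) and y of barrel_green in the frame of tray between -0.01 and 0.01 m and z of barrel_green in the frame of tray between 0 and 0.008 m); the robot touches nothing.
It fails at once if a lens barrel is tipped over (more than 0.7 rad) (angle between any of barrel_red, barrel_blue, barrel_white, barrel_green's own z axis and vertical above 0.7 rad).
It fails at once if a lens barrel is pressed or knocked hard on the tray (more than 40 N) (contact force between any of barrel_red, barrel_blue, barrel_white, barrel_green and tray above 40 N).
It fails at once if a lens barrel is dropped (falls free of the fingers faster than 0.45 m/s, a drop of over 10 mm) ((linear speed of barrel_red above 0.45 m/s and contact force between barrel_red and the fingers below 0.05 N) or (linear speed of barrel_blue above 0.45 m/s and contact force between barrel_blue and the fingers below 0.05 N) or (linear speed of barrel_white above 0.45 m/s and contact force between barrel_white and the fingers below 0.05 N) or (linear speed of barrel_green above 0.45 m/s and contact force between barrel_green and the fingers below 0.05 N)).
It also fails if it takes over 112 s, if anything falls off the work surface, if the arm or the gripper's body presses on something with over 40 N, if the wrist force passes 120 N, or if a joint passes its speed limit or range.

ROBOT

A 6-joint arm with a two-finger parallel gripper is mounted at the origin on the work surface. World frame = base frame: x ahead of the robot, y to its left, z up, the work surface at z = 0. Lengths are in mm, angles in rad, forces in N, time in s.
With the tool pointing down it reaches from about 275 to 750 mm from the base axis. Payload 10.2 kg.
Tool frame: the origin (TCP) lies at the very end of the fingers, on their centre line; the grasp point (between the pads) lies 19 mm behind it; z points along the fingers, y is the line along which they close (so a half turn about z gives the same grasp; the last joint's range is limited). The gripper opens to 85 mm and grips with 20 to 120 N. Pads are 22 mm wide; open, the fingers measure 114 mm over their backs; the gripper's body (76 mm by 85 mm) begins 54 mm behind the grasp point. The pads swing forward as they close: fully open they stand 13 mm farther back than shut.
Start: joints at [-1.551, 0.313, 1.498, -0, 1.331, -0.223], TCP at [126.208, -509.61, 202.194] pointing down, gripper open.
Joint ranges: [-2.94, 2.94], [-0.97, 2.17], [0.19, 2.56], [-1.23, 4.37], [0.02, 3.11], [-2.88, 2.88]. Speed limits (rad/s): [2.39, 2.39, 3.01, 3.14, 3.14, 3.14].

INTERFACE

Orientations are given as a unit quaternion [w, x, y, z].
In Python, from rig import * gives the robot as it stands. The module is installed in compiled form; this text tells all that it offers.
- The arm moves only by the shell command python3 -m crank 'ROWS' [FORCE]. ROWS is JSON, a list that holds one entry, the list of rows, each a list of 7 numbers: the shift along the tool's x, y, z in units of 25 mm (1.0 is 25 mm), then the turn, a rotation vector about the tool's x, y, z in units of 8 degrees (1.0 is 8 degrees), then the finger opening in mm, from 0 to 85.4. A call has exactly 8 rows; each row shifts and turns the commanded pose from where the row before left it, along the tool's axes as they then stand; what a row does not reach is not made up. A row lasts 1/10 s, in which the tool goes at most 50 mm and 8.59 degrees, less where a joint would pass 70% of its speed; a pose out of reach is approached as far as the arm can. A call is refused whole if a number of a shift passes 1 or a number of a turn 1, either way. A call with a gripper value outside its range is refused whole. The fingers move at their own pace and stop on an object; FORCE is the grip in N (left out, the last holds). Time passes only in rows, so rows that do not move let the fingers close, or fill a call up. It gives the time, the measured TCP pose, the force, the opening and the grip force at its end, in the units of the state.
- sense(): the state, without advancing time (a new reading comes with each control period).
- capture(name): name is "scene" or "top"; returns the picture (384x512x3 uint8, blue, green, red); there is no depth.
- camera_model(name): a dict with "fx", "fy", "cx", "cy" (pixels), "world_from_camera" (4x4, takes a point from camera to world coordinates). Camera axes: x right, y up, looking along -z (the intrinsics and any distortion apply to the point x, -y, -z); pixel columns grow to the right and rows downward; lengths in mm; the calibration is good to about 2 mm. A picture is of the moment at which its call begins. camera_model takes no time and is no camera call.
- finish_job(): hands the job in; it is judged then, once.
The state is a dict: "time_s": time; "joints": joint angles; "dq": joint speeds; "tau": joint torques, N m; "eef_pos": TCP position; "ee_rot": TCP orientation; "force": force on the tool from outside, world axes, zero at the start; "wrist_torque": the same for the moment, N m; "grip_width": opening from 0.0 (shut) to 1.0 (fully open); "grip_force": force on a finger pad.
Only numpy, scipy, OpenCV 4.12 (cv2) and the standard library are available. Lean on these libraries where they do the work, as an engineer would, in place of code of your own. Each camera call takes 0.05 s, during which the arm holds its last target. There are 200 camera calls.

## Working session

There is one attempt and no reset: what is moved stays moved. The work goes in short steps, Python scripts to look and compute and a shell command to move; the robot and the scene stay as the last step left them, time stands still between calls to the robot, and variables do not carry over. Pictures are saved under pics/ and viewed, at most 14 in all, crops included, and the job is handed in when it is done.

```bash
mkdir -p pics; python3 - <<'E'
from rig import *
import cv2
for n in("top","scene"):
    cv2.imwrite(f"pics/{n}0.png",capture(n)); print(n,camera_model(n))
print(sense())
E
```

```text
top {'fx': 348.47739505293936, 'fy': 348.47739505293936, 'cx': 258.98532748117276, 'cy': 197.25192273469156, 'world_from_camera': array([[ 2.23061018e-02,  9.85692776e-01, -1.67069414e-01,
         4.56815062e+02],
       [-9.98579603e-01,  1.38788009e-02, -5.14408012e-02,
        -3.85250288e+01],
       [-4.83861030e-02,  1.67979552e-01,  9.84602283e-01,
         6.98738353e+02],
       [ 0.00000000e+00,  0.00000000e+00,  0.00000000e+00,
         1.00000000e+00]])}
scene {'fx': 400.3385088006042, 'fy': 400.3385088006042, 'cx': 256.64347843666593, 'cy': 201.0723680219058, 'world_from_camera': array([[-7.77368716e-01, -4.21601731e-01,  4.66851004e-01,
         9.34365697e+02],
       [ 6.29042128e-01, -5.18684957e-01,  5.79026698e-01,
         4.59727076e+02],
       [-1.97006558e-03,  7.43786190e-01,  6.68414709e-01,
         5.97730000e+02],
       [ 0.00000000e+00,  0.00000000e+00,  0.00000000e+00,
         1.00000000e+00]])}
{'time_s': 0.1, 'joints': array([-1.55140187e+00,  3.13390745e-01,  1.49834803e+00,  2.38001839e-05,
        1.33101291e+00, -2.23436942e-01]), 'dq': array([-0.00021829, -0.00224716, -0.00109868,  0.00098377, -0.00040307,
        0.00175753]), 'tau': array([ 2.70466116e-03, -4.12900651e+01, -2.60146576e+01, -2.65128656e-04,
        2.93164790e-03, -1.36476712e-05]), 'eef_pos': array([ 126.20800408, -509.33682889,  201.69894136]), 'ee_rot': array([-5.75322138e-04,  9.92638341e-01,  1.21114774e-01,  7.05179646e-05]), 'force': array([0.38446604, 1.22776369, 0.11529992]), 'wrist_torque': array([-0.02104732, -0.0257558 , -0.00968266]), 'grip_force': 0.0, 'grip_width': 1.0026645724087933}
```

View pics/top0.png

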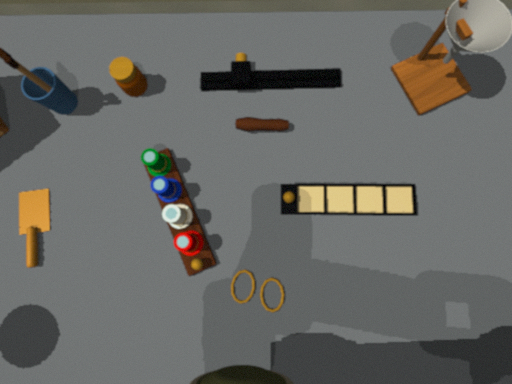

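View pics/scene0.png

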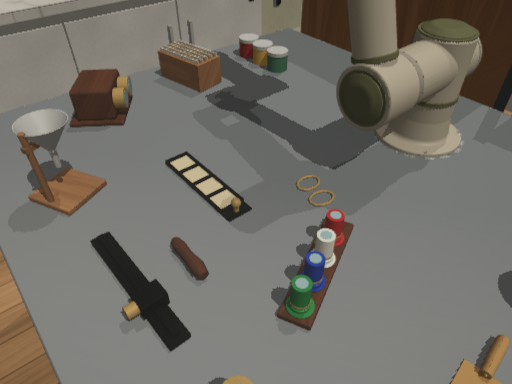

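Top view: the rack's knob is at (196,265), and from it the barrels run red, white, blue, green. The tray's knob is at (289,198), with cells at about x=311, 340, 370, 400. I'll enlarge both for exact pixels.

```bash
python3 - <<'E'
import cv2
t=cv2.imread("pics/top0.png")
cv2.imwrite("pics/c1.png",cv2.resize(t[140:280,130:225],None,fx=4,fy=4,interpolation=cv2.INTER_CUBIC))
cv2.imwrite("pics/c2.png",cv2.resize(t[175:225,275:425],None,fx=5,fy=5,interpolation=cv2.INTER_CUBIC))
E
```

```text
(no output)
```

View pics/c1.png

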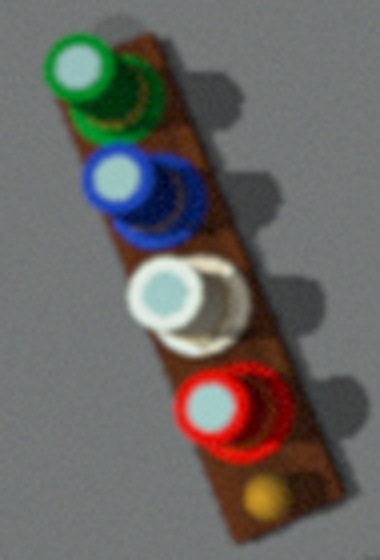

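View pics/c2.png

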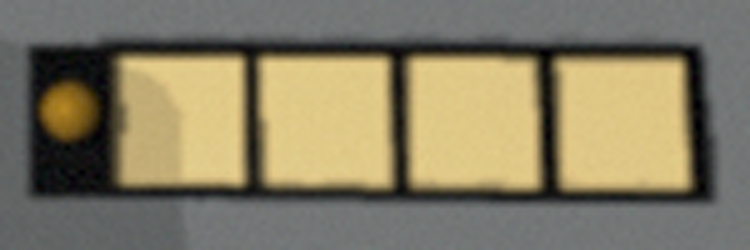

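Rack crop: lens tops are at green (79,67), blue (118,178), white (165,293) and red (212,407). Tray crop: divider tops are at x=253, 400 and 548, with the mid row at about 120. I'll fit both rows and project the result into both cameras as a check.

```bash
cat > h.py <<'E'
from rig import *
import numpy as np, cv2
def ray(n,u,v,z):
    m=camera_model(n);T=m["world_from_camera"]
    d=T[:3,:3]@[(u-m["cx"])/m["fx"],-(v-m["cy"])/m["fy"],-1];o=T[:3,3]
    return o+d*(z-o[2])/d[2]
def proj(n,p):
    m=camera_model(n);T=m["world_from_camera"]
    c=T[:3,:3].T@(np.asarray(p)-T[:3,3]);return m["cx"]-m["fx"]*c[0]/c[2],m["cy"]+m["fy"]*c[1]/c[2]
def row(pts,xs):  # fit origin + x*dir
    pts=np.array(pts)[:,:2];xs=np.array(xs);r=None
    a=np.arctan2(*(((pts-pts.mean(0))*(xs-xs.mean())[:,None]).sum(0)[::-1]))
    d=np.array([np.cos(a),np.sin(a)]);o=pts.mean(0)-xs.mean()*d
    return o,d,a,pts-(o+xs[:,None]*d)
E
python3 - <<'E'
from h import *
np.set_printoptions(precision=1,suppress=True)
u=lambda p,s,o:((p[0]+.5)/s-.5+o[0],(p[1]+.5)/s-.5+o[1])
B=[ray("top",*u(p,4,(130,140)),76) for p in[(212,407),(165,293),(118,178),(79,67)]]
X=[-87,-29,29,87]
o,d,a,r=row(B,X);print("rack",o,a,r.tolist());print(np.array(B))
D=[ray("top",*u(p,5,(275,175)),12) for p in[(253,120),(400,120.5),(548,121.5)]]
o2,d2,a2,r=row(D,[-58,0,58]);print("tray",o2,a2,r.tolist())
print("cells",[o2+x*d2 for x in X])
im=[cv2.resize(cv2.imread(f"pics/{n}0.png"),None,fx=4,fy=4,interpolation=cv2.INTER_CUBIC) for n in("top","scene")]
def dot(p):
  for n,i in zip(("top","scene"),im):
    q=proj(n,p);cv2.circle(i,(int(q[0]*4+1.5),int(q[1]*4+1.5)),2,(255,0,255),-1)
n2=np.array([-d2[1],d2[0]])
for x in X:
  dot([*(o+x*d),76])
  for sx in(-27,27):
    for sy in(-27,27): dot([*(o2+(x+sx)*d2+sy*n2),12])
dot([*(o2-131*d2),26]);dot([*(o-131*d),36])
s=im[1];c=np.zeros((560,800,3),np.uint8)
c[:,:400]=s[590:1150,640:1040];c[:,400:]=s[800:1360,1100:1500]
cv2.imwrite("pics/chk.png",c)
E
```

```text
rack [558.4 166.4] 0.4345783937567616 [[0.7014031684188922, -0.3326460554181949], [-0.7871460145404399, 0.001971645621438256], [-0.17399635732851948, 1.1592042416320112], [0.2597392034500672, -0.828529831835283]]
[[480.2 129.5  76. ]
 [531.3 154.2  76. ]
 [584.5 179.8  76. ]
 [637.6 202.2  76. ]]
tray [ 573.  -191.6] -1.5617215926567756 [[-0.028622584469985668, -0.4834152532875464], [0.06630591205589553, -0.031600329727126564], [-0.03768332758602355, 0.5150155830146161]]
cells [array([ 572.2, -104.6]), array([ 572.8, -162.6]), array([ 573.3, -220.6]), array([ 573.8, -278.6])]
```

View pics/chk.png

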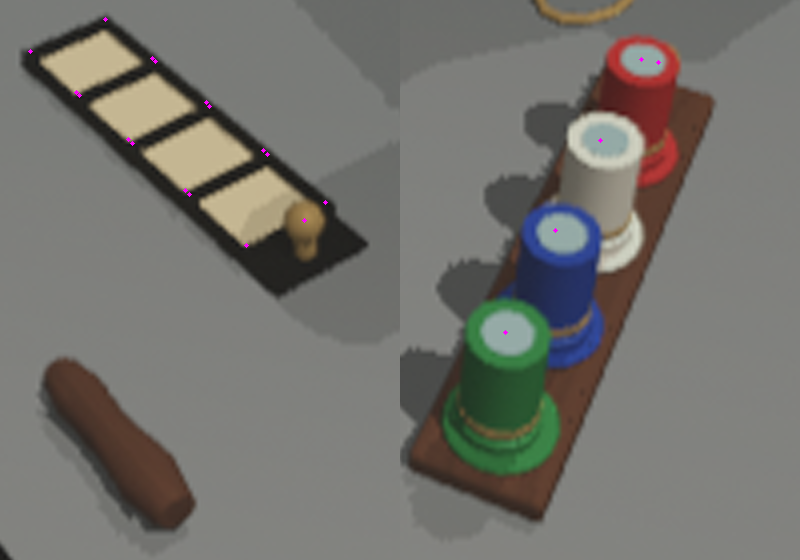

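The overlay agrees in both cameras to about 1 mm. The right half shows the lens tops and the left half the cell corners. I'll keep tool x along the row at both ends: yaw 0.435 at the rack and 1.58 at the tray. A planner script will give each shift in tool units.

```bash
cat > plan.py <<'E'
import sys
from h import *
from scipy.spatial.transform import Rotation as R
P={'red':(480,129.5),'white':(531.3,154.2),'blue':(584.5,179.8),'green':(637.6,202.2),
 't_green':(572.2,-104.6),'t_blue':(572.8,-162.6),'t_white':(573.3,-220.6),'t_red':(573.8,-278.6)}
def plan(name,z,th,s=None):
    s=s or sense();q=s["ee_rot"];r=R.from_quat([q[1],q[2],q[3],q[0]])
    T=R.from_euler('z',th)*R.from_euler('x',np.pi)
    np.set_printoptions(precision=3,suppress=True)
    d=np.array([*P[name],z])-s["eef_pos"]
    print(name,"t",round(s["time_s"],2),"tcp",s["eef_pos"],"turn",(r.inv()*T).as_rotvec(True)/8,
      "| shift now",r.inv().apply(d)/25,"| shift after turn",T.inv().apply(d)/25,
      "grip",round(s["grip_width"],3),round(s["grip_force"],1),"F",s["force"])
if __name__=="__main__": plan(sys.argv[1],float(sys.argv[2]),{'r':.4346,'t':1.5795}[sys.argv[3]])
E
python3 plan.py red 130 r
```

```text
red t 0.1 tcp [ 126.208 -509.337  201.699] turn [-0.008 -0.003 -1.373] | shift now [ 19.88  -21.398   2.898] | shift after turn [ 23.595 -17.219   2.868] grip 1.003 0.0 F [0.384 1.228 0.115]
```

```bash
python3 -m crank '[[[0,0,0,0,0,-0.7,85],[0,0,0,0,0,-0.67,85],[0.5,-0.36,0,0,0,0,85],[1,-0.73,0,0,0,0,85],[1,-0.73,0,0,0,0,85],[1,-0.73,0,0,0,0,85],[1,-0.73,0,0,0,0,85],[1,-0.73,0,0,0,0,85]]]' 50
python3 -m crank '[[[1,-0.73,0.1,0,0,0,85],[1,-0.73,0.1,0,0,0,85],[1,-0.73,0.1,0,0,0,85],[1,-0.73,0.1,0,0,0,85],[1,-0.73,0.1,0,0,0,85],[1,-0.73,0.1,0,0,0,85],[1,-0.73,0.1,0,0,0,85],[1,-0.73,0.1,0,0,0,85]]]'
python3 -m crank '[[[1,-0.73,0.1,0,0,0,85],[1,-0.73,0.1,0,0,0,85],[1,-0.73,0.1,0,0,0,85],[1,-0.73,0.1,0,0,0,85],[1,-0.73,0.1,0,0,0,85],[1,-0.73,0.1,0,0,0,85],[1,-0.73,0.1,0,0,0,85],[1,-0.73,0.1,0,0,0,85]]]'
python3 plan.py red 40 r
```

```text
time_s: 0.9
eef_pos: [209.2, -359.5, 201.9]
ee_rot: [-0.0, 0.977, 0.215, 0.0]
force: [0.7, 0.2, 0.3]
grip_width: 0.996
grip_force: 0.0
time_s: 1.7
eef_pos: [329.1, -143.0, 182.0]
ee_rot: [-0.0, 0.977, 0.215, -0.0]
force: [1.0, -0.9, 0.1]
grip_width: 0.994
grip_force: 0.0
time_s: 2.5
eef_pos: [449.2, 73.7, 161.9]
ee_rot: [-0.0, 0.977, 0.215, -0.0]
force: [1.5, -0.6, 0.1]
grip_width: 0.998
grip_force: 0.0
red t 2.5 tcp [449.17   73.663 161.869] turn [-0.002  0.003 -0.002] | shift now [ 2.061 -1.506  4.874] | shift after turn [ 2.059 -1.507  4.875] grip 0.998 0.0 F [ 1.462 -0.641  0.092]
```

```bash
python3 -m crank '[[[0.8,-0.6,0,0,0,0,85],[0.7,-0.5,0.2,0,0,0,85],[0.4,-0.3,0.3,0,0,0,85],[0.16,-0.11,0.3,0,0,0,85],[0,0,0.3,0,0,0,85],[0,0,0.2,0,0,0,85],[0,0,0,0,0,0,85],[0,0,0,0,0,0,85]]]'
python3 plan.py red 40 r; python3 -c "
from h import *
cv2.imwrite('pics/a.png',cv2.resize(capture('scene')[150:350,230:430],None,fx=3,fy=3))"
```

```text
time_s: 3.3
eef_pos: [479.7, 127.8, 129.9]
ee_rot: [0.0, 0.977, 0.215, 0.0]
force: [-0.8, 0.9, -0.5]
grip_width: 0.989
grip_force: 0.0
red t 3.3 tcp [479.698 127.761 129.881] turn [ 0.001 -0.001 -0.009] | shift now [ 0.04  -0.058  3.595] | shift after turn [ 0.04  -0.058  3.595] grip 0.989 0.0 F [-0.824  0.867 -0.464]
```

View pics/a.png

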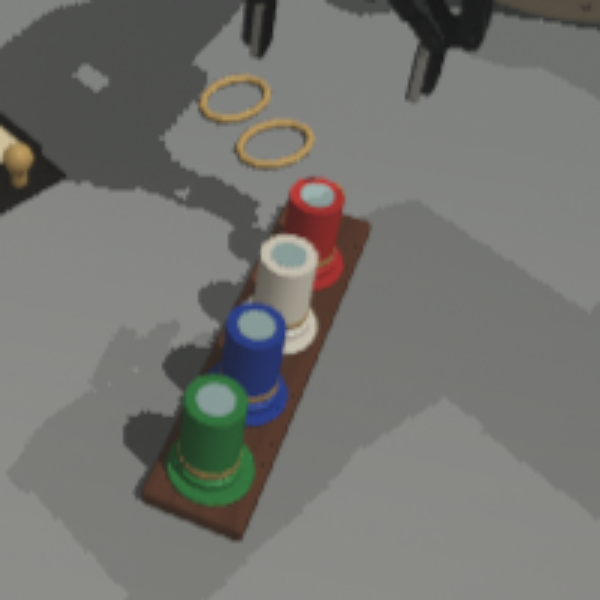

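The fingers are above red and straddle it, one on each side of the row. Next I'll descend, close and lift.

```bash
python3 -m crank '[[[0.04,-0.06,0.5,0,0,0,85],[0,0,0.6,0,0,0,85],[0,0,0.6,0,0,0,85],[0,0,0.6,0,0,0,85],[0,0,0.5,0,0,0,85],[0,0,0.4,0,0,0,85],[0,0,0.3,0,0,0,85],[0,0,0.1,0,0,0,85]]]'
python3 -m crank '[[[0,0,0,0,0,0,60],[0,0,0,0,0,0,50],[0,0,0,0,0,0,42],[0,0,0,0,0,0,36],[0,0,0,0,0,0,30],[0,0,0,0,0,0,25],[0,0,0,0,0,0,25],[0,0,0,0,0,0,25]]]' 40
python3 plan.py red 40 r
```

```text
time_s: 4.15
eef_pos: [479.8, 130.0, 39.0]
ee_rot: [-0.0, 0.977, 0.215, -0.0]
force: [-0.4, 0.3, -0.1]
grip_width: 0.998
grip_force: 0.0
time_s: 4.95
eef_pos: [480.3, 130.1, 40.3]
ee_rot: [0.0, 0.977, 0.215, 0.001]
force: [-1.9, 0.9, 5.6]
grip_width: 0.371
grip_force: 39.3
red t 4.95 tcp [480.338 130.117  40.25 ] turn [ 0.002 -0.007 -0.003] | shift now [-0.023  0.017  0.01 ] | shift after turn [-0.023  0.017  0.01 ] grip 0.371 39.3 F [-1.928  0.929  5.556]
```

```bash
python3 -m crank '[[[0,0,-0.2,0,0,0,25],[0,0,-0.4,0,0,0,25],[0,0,-0.6,0,0,0,25],[0,0,-0.7,0,0,0,25],[0,0,-0.7,0,0,0,25],[0,0,-0.5,0,0,0,25],[0,0,-0.3,0,0,0,25],[0,0,-0.2,0,0,0,25]]]'
python3 -m crank '[[[0,0,0,0,0,-0.5,25],[0,0,0,0,0,-1,25],[0,0,0,0,0,-1,25],[0,0,0,0,0,-1,25],[0,0,0,0,0,-1,25],[0,0,0,0,0,-1,25],[0,0,0,0,0,-1,25],[0,0,0,0,0,-1,25]]]'
python3 plan.py t_red 130 t;python3 -c "
from h import *
cv2.imwrite('pics/b.png',capture('scene'))"
```

```text
time_s: 5.75
eef_pos: [480.1, 130.0, 130.4]
ee_rot: [0.0, 0.977, 0.215, 0.0]
force: [-0.6, 0.2, -1.0]
grip_width: 0.371
grip_force: 39.7
time_s: 6.55
eef_pos: [479.7, 130.0, 129.4]
ee_rot: [-0.0, 0.736, 0.677, -0.0]
force: [1.2, 0.6, -1.1]
grip_width: 0.367
grip_force: 39.7
t_red t 6.55 tcp [479.722 129.969 129.371] turn [-0.007  0.    -0.663] | shift now [-15.97    5.118  -0.029] | shift after turn [-16.375   3.621  -0.025] grip 0.367 39.7 F [ 1.154  0.59  -1.088]
```

View pics/b.png

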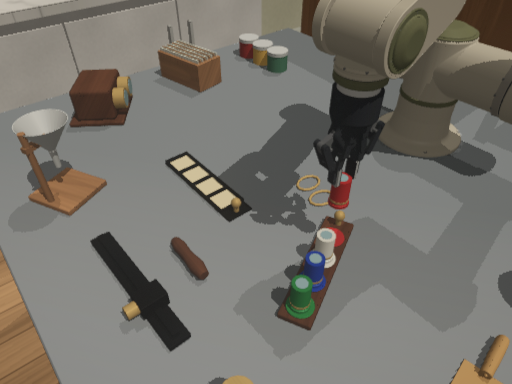

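Red is held upright at (341,190), clear of the rack, and the knob is visible at (339,216). Now I'll carry it to the tray.

```bash
python3 -m crank '[[[0,0,0,0,0,-0.67,25],[-0.4,0.1,0,0,0,0,25],[-0.7,0.15,0,0,0,0,25],[-1,0.22,0,0,0,0,25],[-1,0.22,0,0,0,0,25],[-1,0.22,0,0,0,0,25],[-1,0.22,0,0,0,0,25],[-1,0.22,0,0,0,0,25]]]'
python3 -m crank '[[[-1,0.22,0,0,0,0,25],[-1,0.22,0,0,0,0,25],[-1,0.22,0,0,0,0,25],[-1,0.22,0,0,0,0,25],[-1,0.22,0,0,0,0,25],[-1,0.22,0,0,0,0,25],[-1,0.22,0,0,0,0,25],[-1,0.22,0,0,0,0,25]]]'
python3 -m crank '[[[-0.9,0.26,0,0,0,0,25],[-0.8,0.24,0.1,0,0,0,25],[-0.4,0.1,0.3,0,0,0,25],[-0.17,0.1,0.4,0,0,0,25],[0,0,0.5,0,0,0,25],[0,0,0.4,0,0,0,25],[0,0,0.2,0,0,0,25],[0,0,0,0,0,0,25]]]'
python3 plan.py t_red 26 t;python3 -c "
from h import *
cv2.imwrite('pics/c.png',capture('scene'))"
```

```text
time_s: 7.4
eef_pos: [514.4, -24.1, 129.6]
ee_rot: [-0.0, 0.707, 0.707, -0.0]
force: [-0.2, 0.2, -0.1]
grip_width: 0.365
grip_force: 39.7
time_s: 8.2
eef_pos: [558.9, -224.0, 129.4]
ee_rot: [-0.0, 0.707, 0.707, -0.0]
force: [0.6, -0.5, -0.3]
grip_width: 0.369
grip_force: 39.7
time_s: 9.0
eef_pos: [576.6, -278.1, 81.3]
ee_rot: [-0.001, 0.706, 0.709, -0.0]
force: [0.1, -0.1, -0.5]
grip_width: 0.367
grip_force: 39.7
t_red t 9.0 tcp [ 576.603 -278.061   81.349] turn [-0.009 -0.007 -0.031] | shift now [-0.023 -0.109  2.214] | shift after turn [-0.021 -0.112  2.214] grip 0.367 39.7 F [ 0.077 -0.134 -0.524]
```

View pics/c.png

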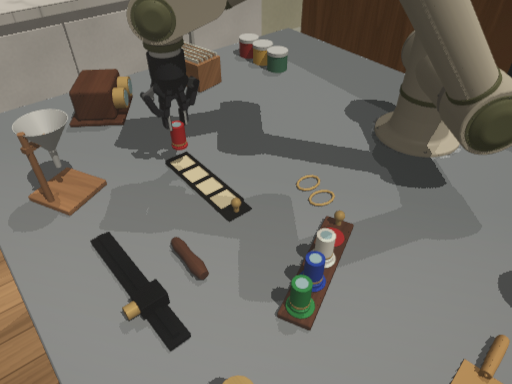

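Red hangs upright over the far cell at (179,140). I'll lower it slowly.

```bash
python3 -m crank '[[[-0.02,-0.11,0.3,0,0,0,25],[0,0,0.5,0,0,0,25],[0,0,0.5,0,0,0,25],[0,0,0.4,0,0,0,25],[0,0,0.2,0,0,0,25],[0,0,0.1,0,0,0,25],[0,0,0.08,0,0,0,25],[0,0,0.06,0,0,0,25]]]'
python3 -m crank '[[[0,0,0.02,0,0,0,25],[0,0,0.02,0,0,0,25],[0,0,0,0,0,0,25],[0,0,0,0,0,0,25],[0,0,0,0,0,0,25],[0,0,0,0,0,0,25],[0,0,0,0,0,0,25],[0,0,0,0,0,0,25]]]'
python3 plan.py t_red 26 t
```

```text
time_s: 9.85
eef_pos: [574.4, -279.5, 28.9]
ee_rot: [0.0, 0.706, 0.709, 0.0]
force: [-0.7, -0.3, -0.6]
grip_width: 0.367
grip_force: 39.7
time_s: 10.65
eef_pos: [574.2, -279.4, 27.7]
ee_rot: [-0.0, 0.706, 0.709, -0.0]
force: [-0.4, 0.4, -0.8]
grip_width: 0.373
grip_force: 39.7
t_red t 10.65 tcp [ 574.165 -279.354   27.69 ] turn [-0.    -0.    -0.033] | shift now [ 0.03  -0.014  0.068] | shift after turn [ 0.03  -0.014  0.068] grip 0.373 39.7 F [-0.376  0.39  -0.789]
```

```bash
python3 -m crank '[[[0,0,0.02,0,0,0,25],[0,0,0.02,0,0,0,25],[0,0,0.02,0,0,0,25],[0,0,0,0,0,0,25],[0,0,0,0,0,0,25],[0,0,0,0,0,0,25],[0,0,0,0,0,0,25],[0,0,0,0,0,0,25]]]'
python3 plan.py t_red 26 t
```

```text
time_s: 11.45
eef_pos: [574.2, -279.4, 26.3]
ee_rot: [0.0, 0.706, 0.709, -0.0]
force: [-1.2, 0.4, 3.1]
grip_width: 0.367
grip_force: 40.1
t_red t 11.45 tcp [ 574.156 -279.423   26.338] turn [ 0.     0.001 -0.033] | shift now [ 0.033 -0.014  0.014] | shift after turn [ 0.033 -0.014  0.014] grip 0.367 40.1 F [-1.16   0.352  3.141]
```

Contact at 3 N. I'll release, rise and go to white.

```bash
python3 -m crank '[[[0,0,0,0,0,0,40],[0,0,0,0,0,0,45],[0,0,0,0,0,0,55],[0,0,0,0,0,0,70],[0,0,0,0,0,0,85],[0,0,0,0,0,0,85],[0,0,-0.2,0,0,0,85],[0,0,-0.4,0,0,0,85]]]'
python3 -m crank '[[[0,0,-0.6,0,0,0,85],[0,0,-0.8,0,0,0,85],[0,0,-0.9,0,0,0,85],[0,0,-0.8,0,0,0,85],[0,0,-0.3,0,0,0,85],[0,0,-0.1,0,0,0,85],[0,0,0,0,0,0,85],[0,0,0,0,0,0,85]]]'
python3 plan.py white 130 r;python3 -c "
from h import *
cv2.imwrite('pics/d.png',cv2.resize(capture('top')[150:250,230:430],None,fx=4,fy=4))"
```

```text
time_s: 12.25
eef_pos: [573.9, -279.2, 41.2]
ee_rot: [-0.001, 0.706, 0.709, -0.0]
force: [0.7, 0.6, -0.4]
grip_width: 0.997
grip_force: 0.0
time_s: 13.05
eef_pos: [573.8, -279.1, 127.7]
ee_rot: [-0.001, 0.706, 0.709, -0.0]
force: [0.1, 0.0, -0.1]
grip_width: 0.996
grip_force: 0.0
white t 13.05 tcp [ 573.805 -279.085  127.734] turn [-0.013 -0.001  8.166] | shift now [17.338 -1.63  -0.07 ] | shift after turn [  5.755 -16.436  -0.091] grip 0.996 0.0 F [ 0.094  0.032 -0.107]
```

View pics/d.png

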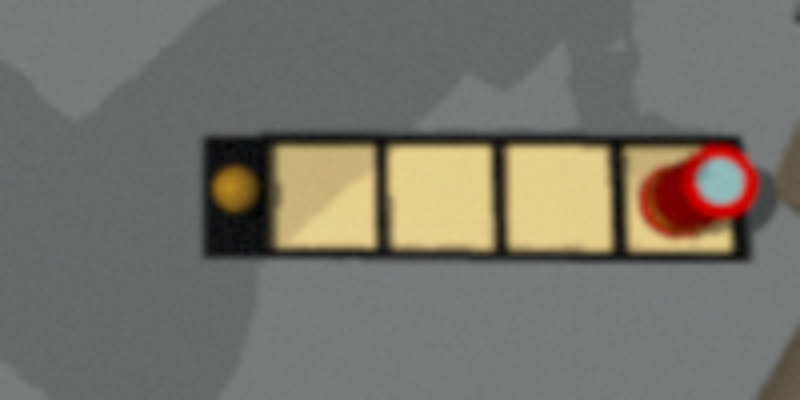

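Red stands in the far cell with its foot at about (677,200); the cell spans 625–738 by 143–253, so it is well centred.

```bash
python3 -m crank '[[[0,0,0,0,0,1,85],[0,0,0,0,0,1,85],[0,0,0,0,0,1,85],[0,0,0,0,0,1,85],[0,0,0,0,0,1,85],[0,0,0,0,0,1,85],[0,0,0,0,0,1,85],[0,0,0,0,0,1,85]]]'
python3 -m crank '[[[0,0,0,0,0,0.17,85],[0.35,-1,0,0,0,0,85],[0.35,-1,0,0,0,0,85],[0.35,-1,0,0,0,0,85],[0.35,-1,0,0,0,0,85],[0.35,-1,0,0,0,0,85],[0.35,-1,0,0,0,0,85],[0.35,-1,0,0,0,0,85]]]'
python3 -m crank '[[[0.35,-1,0,0,0,0,85],[0.35,-1,0,0,0,0,85],[0.35,-1,0,0,0,0,85],[0.35,-1,0,0,0,0,85],[0.35,-1,0,0,0,0,85],[0.35,-1,0,0,0,0,85],[0.35,-1,0,0,0,0,85],[0.35,-1,0,0,0,0,85]]]'
python3 -m crank '[[[0.3,-0.8,0,0,0,0,85],[0.2,-0.5,0,0,0,0,85],[0,-0.13,0,0,0,0,85],[0,0,0,0,0,0,85],[0,0,0,0,0,0,85],[0,0,0,0,0,0,85],[0,0,0,0,0,0,85],[0,0,0,0,0,0,85]]]'
python3 plan.py white 40 r
```

```text
time_s: 13.9
eef_pos: [573.9, -279.2, 127.9]
ee_rot: [-0.0, 0.975, 0.224, -0.0]
force: [0.3, -0.1, 0.8]
grip_width: 0.994
grip_force: 0.0
time_s: 14.7
eef_pos: [555.8, -93.7, 128.4]
ee_rot: [-0.0, 0.976, 0.217, -0.0]
force: [1.1, 0.0, -0.2]
grip_width: 0.993
grip_force: 0.0
time_s: 15.5
eef_pos: [535.2, 117.1, 128.4]
ee_rot: [-0.0, 0.976, 0.217, -0.0]
force: [-0.3, -0.6, -0.9]
grip_width: 0.999
grip_force: 0.0
time_s: 16.3
eef_pos: [531.9, 153.4, 128.7]
ee_rot: [0.0, 0.977, 0.215, 0.0]
force: [-0.6, 0.3, 0.1]
grip_width: 0.996
grip_force: 0.0
white t 16.3 tcp [531.901 153.391 128.715] turn [ 0.    -0.    -0.007] | shift now [-0.008 -0.04   3.549] | shift after turn [-0.008 -0.039  3.549] grip 0.996 0.0 F [-0.56   0.324  0.059]
```

```bash
python3 -m crank '[[[0,-0.04,0.5,0,0,0,85],[0,0,0.6,0,0,0,85],[0,0,0.6,0,0,0,85],[0,0,0.6,0,0,0,85],[0,0,0.5,0,0,0,85],[0,0,0.4,0,0,0,85],[0,0,0.25,0,0,0,85],[0,0,0.1,0,0,0,85]]]'
python3 -m crank '[[[0,0,0,0,0,0,60],[0,0,0,0,0,0,50],[0,0,0,0,0,0,42],[0,0,0,0,0,0,36],[0,0,0,0,0,0,30],[0,0,0,0,0,0,25],[0,0,0,0,0,0,25],[0,0,0,0,0,0,25]]]' 40
python3 plan.py white 40 r
python3 -m crank '[[[0,0,-0.2,0,0,0,25],[0,0,-0.4,0,0,0,25],[0,0,-0.6,0,0,0,25],[0,0,-0.7,0,0,0,25],[0,0,-0.7,0,0,0,25],[0,0,-0.5,0,0,0,25],[0,0,-0.3,0,0,0,25],[0,0,-0.2,0,0,0,25]]]'
python3 -m crank '[[[0,0,0,0,0,-0.7,25],[0,0,0,0,0,-1,25],[0,0,0,0,0,-1,25],[0,0,0,0,0,-1,25],[0,0,0,0,0,-1,25],[0,0,0,0,0,-1,25],[0,0,0,0,0,-1,25],[0,0,0,0,0,-1,25]]]'
python3 plan.py t_white 80 t
```

```text
time_s: 17.1
eef_pos: [531.3, 154.7, 39.4]
ee_rot: [-0.0, 0.977, 0.215, -0.0]
force: [0.7, 0.7, 0.2]
grip_width: 0.996
grip_force: 0.0
time_s: 17.9
eef_pos: [531.7, 154.8, 40.5]
ee_rot: [0.0, 0.977, 0.215, 0.001]
force: [-0.7, -0.0, 5.4]
grip_width: 0.37
grip_force: 39.4
white t 17.9 tcp [531.734 154.764  40.515] turn [ 0.002 -0.007 -0.003] | shift now [-0.025  0.013  0.021] | shift after turn [-0.025  0.013  0.021] grip 0.37 39.4 F [-0.659 -0.022  5.353]
time_s: 18.7
eef_pos: [531.4, 154.7, 130.4]
ee_rot: [0.0, 0.977, 0.215, 0.0]
force: [0.6, -0.6, -1.9]
grip_width: 0.369
grip_force: 39.7
time_s: 19.5
eef_pos: [531.1, 154.6, 129.4]
ee_rot: [-0.0, 0.727, 0.687, -0.001]
force: [0.6, -0.3, -0.9]
grip_width: 0.367
grip_force: 39.7
t_white t 19.5 tcp [531.07  154.621 129.414] turn [-0.009  0.001 -0.462] | shift now [-14.891   2.527   1.976] | shift after turn [-15.023   1.559   1.977] grip 0.367 39.7 F [ 0.631 -0.31  -0.922]
```

```bash
python3 -m crank '[[[0,0,0,0,0,-0.49,25],[-0.4,0.04,0,0,0,0,25],[-0.7,0.07,0,0,0,0,25],[-1,0.1,0,0,0,0,25],[-1,0.1,0,0,0,0,25],[-1,0.1,0,0,0,0,25],[-1,0.1,0,0,0,0,25],[-1,0.1,0,0,0,0,25]]]'
python3 -m crank '[[[-1,0.1,0,0,0,0,25],[-1,0.1,0,0,0,0,25],[-1,0.1,0,0,0,0,25],[-1,0.1,0,0,0,0,25],[-1,0.1,0,0,0,0,25],[-1,0.1,0,0,0,0,25],[-1,0.1,0,0,0,0,25],[-0.6,0.1,0,0,0,0,25]]]'
python3 -m crank '[[[-0.7,0.1,0,0,0,0,25],[-0.4,0.05,0.1,0,0,0,25],[-0.2,0,0.3,0,0,0,25],[0,0,0.4,0,0,0,25],[0,0,0.5,0,0,0,25],[0,0,0.4,0,0,0,25],[0,0,0.2,0,0,0,25],[0,0,0,0,0,0,25]]]'
python3 plan.py t_white 26 t
```

```text
time_s: 20.3
eef_pos: [547.4, 0.6, 129.6]
ee_rot: [-0.0, 0.706, 0.709, -0.0]
force: [-0.5, 0.4, 0.5]
grip_width: 0.366
grip_force: 39.7
time_s: 21.1
eef_pos: [568.5, -189.8, 129.5]
ee_rot: [-0.0, 0.706, 0.708, -0.0]
force: [0.4, 1.1, -1.7]
grip_width: 0.37
grip_force: 39.7
time_s: 21.9
eef_pos: [572.7, -219.6, 81.5]
ee_rot: [-0.001, 0.705, 0.71, -0.0]
force: [0.5, -0.1, -1.7]
grip_width: 0.368
grip_force: 39.7
t_white t 21.9 tcp [ 572.657 -219.557   81.516] turn [-0.009 -0.006 -0.011] | shift now [-0.044  0.028  2.221] | shift after turn [-0.042  0.025  2.221] grip 0.368 39.7 F [ 0.542 -0.096 -1.677]
```

```bash
python3 -m crank '[[[-0.04,0.03,0.3,0,0,0,25],[0,0,0.5,0,0,0,25],[0,0,0.5,0,0,0,25],[0,0,0.4,0,0,0,25],[0,0,0.2,0,0,0,25],[0,0,0.1,0,0,0,25],[0,0,0.08,0,0,0,25],[0,0,0.06,0,0,0,25]]]'
python3 -m crank '[[[0,0,0.02,0,0,0,25],[0,0,0.02,0,0,0,25],[0,0,0.02,0,0,0,25],[0,0,0.02,0,0,0,25],[0,0,0.02,0,0,0,25],[0,0,0,0,0,0,25],[0,0,0,0,0,0,25],[0,0,0,0,0,0,25]]]'
python3 plan.py t_white 26 t
```

```text
time_s: 22.7
eef_pos: [573.9, -221.2, 29.2]
ee_rot: [0.0, 0.705, 0.71, 0.0]
force: [0.3, 0.2, -1.3]
grip_width: 0.366
grip_force: 39.7
time_s: 23.5
eef_pos: [573.8, -221.1, 26.6]
ee_rot: [0.0, 0.705, 0.71, 0.0]
force: [-0.2, 1.1, 1.4]
grip_width: 0.368
grip_force: 39.9
t_white t 23.5 tcp [ 573.796 -221.092   26.621] turn [ 0.001  0.001 -0.013] | shift now [ 0.02  -0.02   0.025] | shift after turn [ 0.02  -0.02   0.025] grip 0.368 39.9 F [-0.153  1.108  1.433]
```

Touching, with force now upward. I'll release and return for blue.

```bash
python3 -m crank '[[[0,0,0,0,0,0,40],[0,0,0,0,0,0,45],[0,0,0,0,0,0,55],[0,0,0,0,0,0,70],[0,0,0,0,0,0,85],[0,0,0,0,0,0,85],[0,0,-0.2,0,0,0,85],[0,0,-0.4,0,0,0,85]]]'
python3 -m crank '[[[0,0,-0.6,0,0,0,85],[0,0,-0.8,0,0,0,85],[0,0,-0.9,0,0,0,85],[0,0,-0.8,0,0,0,85],[0,0,-0.3,0,0,0,85],[0,0,-0.1,0,0,0,85],[0,0,0,0,0,0.18,85],[0,0,0,0,0,0,85]]]'
python3 -m crank '[[[0,0,0,0,0,1,85],[0,0,0,0,0,1,85],[0,0,0,0,0,1,85],[0,0,0,0,0,1,85],[0,0,0,0,0,1,85],[0,0,0,0,0,1,85],[0,0,0,0,0,1,85],[0,0,0,0,0,1,85]]]'
python3 plan.py blue 130 r
```

```text
time_s: 24.3
eef_pos: [573.4, -220.9, 41.4]
ee_rot: [-0.001, 0.705, 0.71, -0.0]
force: [0.9, -0.1, -0.2]
grip_width: 0.995
grip_force: 0.0
time_s: 25.1
eef_pos: [573.3, -220.8, 128.0]
ee_rot: [-0.001, 0.714, 0.7, -0.0]
force: [-0.1, 0.3, 0.0]
grip_width: 0.997
grip_force: 0.0
time_s: 25.9
eef_pos: [573.4, -220.9, 128.0]
ee_rot: [-0.001, 0.977, 0.213, -0.001]
force: [-0.3, -0.1, -0.1]
grip_width: 0.998
grip_force: 0.0
blue t 25.9 tcp [ 573.403 -220.851  127.983] turn [-0.01   0.006 -0.036] | shift now [  7.078 -14.385  -0.067] | shift after turn [  7.15  -14.349  -0.081] grip 0.998 0.0 F [-0.267 -0.134 -0.13 ]
```

```bash
python3 -m crank '[[[0,0,0,0,0,-0.04,85],[0.5,-1,0,0,0,0,85],[0.5,-1,0,0,0,0,85],[0.5,-1,0,0,0,0,85],[0.5,-1,0,0,0,0,85],[0.5,-1,0,0,0,0,85],[0.5,-1,0,0,0,0,85],[0.5,-1,0,0,0,0,85]]]'
python3 -m crank '[[[0.5,-1,0,0,0,0,85],[0.5,-1,0,0,0,0,85],[0.5,-1,0,0,0,0,85],[0.5,-1,0,0,0,0,85],[0.5,-1,0,0,0,0,85],[0.5,-1,0,0,0,0,85],[0.5,-0.9,0,0,0,0,85],[0.15,-0.45,0,0,0,0,85]]]'
python3 -m crank '[[[0,0,0,0,0,0,85],[0,0,0,0,0,0,85],[0,0,0,0,0,0,85],[0,0,0,0,0,0,85],[0,0,0,0,0,0,85],[0,0,0,0,0,0,85],[0,0,0,0,0,0,85],[0,0,0,0,0,0,85]]]'
python3 plan.py blue 40 r
```

```text
time_s: 26.7
eef_pos: [577.8, -24.3, 128.5]
ee_rot: [-0.0, 0.975, 0.221, -0.0]
force: [1.1, -0.1, -0.0]
grip_width: 0.998
grip_force: 0.0
time_s: 27.5
eef_pos: [581.9, 181.5, 128.4]
ee_rot: [-0.0, 0.975, 0.221, -0.0]
force: [-0.9, -0.0, -1.4]
grip_width: 0.996
grip_force: 0.0
time_s: 28.3
eef_pos: [582.2, 179.6, 129.0]
ee_rot: [0.0, 0.976, 0.219, 0.0]
force: [0.9, -0.3, -0.5]
grip_width: 0.992
grip_force: 0.0
blue t 28.3 tcp [582.223 179.61  128.965] turn [ 0.    -0.     0.046] | shift now [0.086 0.032 3.559] | shift after turn [0.086 0.031 3.559] grip 0.992 0.0 F [ 0.852 -0.331 -0.522]
```

```bash
python3 -m crank '[[[0.08,0.03,0.5,0,0,0.04,85],[0,0,0.6,0,0,0,85],[0,0,0.6,0,0,0,85],[0,0,0.6,0,0,0,85],[0,0,0.5,0,0,0,85],[0,0,0.4,0,0,0,85],[0,0,0.26,0,0,0,85],[0,0,0.1,0,0,0,85]]]'
python3 -m crank '[[[0,0,0,0,0,0,60],[0,0,0,0,0,0,50],[0,0,0,0,0,0,42],[0,0,0,0,0,0,36],[0,0,0,0,0,0,30],[0,0,0,0,0,0,25],[0,0,0,0,0,0,25],[0,0,0,0,0,0,25]]]' 40
python3 plan.py blue 40 r
python3 -m crank '[[[0,0,-0.2,0,0,0,25],[0,0,-0.4,0,0,0,25],[0,0,-0.6,0,0,0,25],[0,0,-0.7,0,0,0,25],[0,0,-0.7,0,0,0,25],[0,0,-0.5,0,0,0,25],[0,0,-0.3,0,0,0,25],[0,0,-0.2,0,0,0,25]]]'
python3 -m crank '[[[0,0,0,0,0,-0.7,25],[0,0,0,0,0,-1,25],[0,0,0,0,0,-1,25],[0,0,0,0,0,-1,25],[0,0,0,0,0,-1,25],[0,0,0,0,0,-1,25],[0,0,0,0,0,-1,25],[0,0,0,0,0,-1,25]]]'
python3 plan.py t_blue 80 t
```

```text
time_s: 29.1
eef_pos: [584.2, 179.8, 39.3]
ee_rot: [-0.0, 0.976, 0.216, -0.0]
force: [-0.0, 0.5, 0.3]
grip_width: 0.995
grip_force: 0.0
time_s: 29.9
eef_pos: [584.7, 180.0, 40.6]
ee_rot: [-0.0, 0.976, 0.216, 0.001]
force: [0.0, 0.4, 5.6]
grip_width: 0.37
grip_force: 39.5
blue t 29.9 tcp [584.654 180.015  40.566] turn [ 0.001 -0.008  0.007] | shift now [-0.009  0.005  0.023] | shift after turn [-0.009  0.005  0.023] grip 0.37 39.5 F [0.027 0.375 5.615]
time_s: 30.7
eef_pos: [584.3, 179.8, 130.4]
ee_rot: [0.0, 0.976, 0.216, 0.0]
force: [0.2, 0.0, -0.9]
grip_width: 0.365
grip_force: 39.7
time_s: 31.5
eef_pos: [584.0, 179.8, 129.3]
ee_rot: [-0.0, 0.726, 0.688, -0.001]
force: [-1.1, 0.6, -1.5]
grip_width: 0.369
grip_force: 39.7
t_blue t 31.5 tcp [584.004 179.781 129.319] turn [-0.01   0.002 -0.452] | shift now [-13.699   0.3     1.976] | shift after turn [-13.691  -0.567   1.973] grip 0.369 39.7 F [-1.108  0.554 -1.535]
```

```bash
python3 -m crank '[[[0,0,0,0,0,-0.47,25],[-0.4,0,0,0,0,0,25],[-0.7,-0.03,0,0,0,0,25],[-1,-0.04,0,0,0,0,25],[-1,-0.04,0,0,0,0,25],[-1,-0.04,0,0,0,0,25],[-1,-0.04,0,0,0,0,25],[-1,-0.04,0,0,0,0,25]]]'
python3 -m crank '[[[-1,-0.04,0,0,0,0,25],[-1,-0.04,0,0,0,0,25],[-1,-0.04,0,0,0,0,25],[-1,-0.04,0,0,0,0,25],[-1,-0.04,0,0,0,0,25],[-1,-0.04,0,0,0,0,25],[-0.7,-0.04,0,0,0,0,25],[-0.4,-0.04,0,0,0,0,25]]]'
python3 -m crank '[[[-0.3,0,0,0,0,0,25],[-0.15,0,0.1,0,0,0,25],[0,0,0.3,0,0,0,25],[0,0,0.4,0,0,0,25],[0,0,0.5,0,0,0,25],[0,0,0.4,0,0,0,25],[0,0,0.2,0,0,0,25],[0,0,0,0,0,0,25]]]'
python3 plan.py t_blue 26 t
```

```text
time_s: 32.3
eef_pos: [578.9, 24.9, 129.8]
ee_rot: [-0.0, 0.706, 0.708, -0.0]
force: [-0.6, 0.3, -0.5]
grip_width: 0.368
grip_force: 39.7
time_s: 33.1
eef_pos: [571.8, -152.2, 129.8]
ee_rot: [-0.0, 0.706, 0.708, -0.0]
force: [-0.8, 0.5, -1.0]
grip_width: 0.367
grip_force: 39.7
time_s: 33.9
eef_pos: [572.1, -161.2, 81.5]
ee_rot: [-0.001, 0.705, 0.709, -0.0]
force: [0.4, 0.6, -0.2]
grip_width: 0.37
grip_force: 39.7
t_blue t 33.9 tcp [ 572.107 -161.173   81.48 ] turn [-0.01  -0.005 -0.022] | shift now [-0.059  0.03   2.219] | shift after turn [-0.057  0.027  2.219] grip 0.37 39.7 F [ 0.409  0.588 -0.226]
```

```bash
python3 -m crank '[[[-0.04,0.02,0.3,0,0,0,25],[0,0,0.5,0,0,0,25],[0,0,0.5,0,0,0,25],[0,0,0.4,0,0,0,25],[0,0,0.2,0,0,0,25],[0,0,0.1,0,0,0,25],[0,0,0.08,0,0,0,25],[0,0,0.06,0,0,0,25]]]'
python3 -m crank '[[[0,0,0.02,0,0,0,25],[0,0,0.02,0,0,0,25],[0,0,0.02,0,0,0,25],[0,0,0.02,0,0,0,25],[0,0,0.02,0,0,0,25],[0,0,0,0,0,0,25],[0,0,0,0,0,0,25],[0,0,0,0,0,0,25]]]'
python3 plan.py t_blue 26 t
```

```text
time_s: 34.7
eef_pos: [573.2, -162.5, 29.1]
ee_rot: [0.0, 0.705, 0.709, 0.0]
force: [0.5, -0.1, -1.0]
grip_width: 0.369
grip_force: 39.7
time_s: 35.5
eef_pos: [573.0, -162.5, 26.7]
ee_rot: [0.0, 0.705, 0.709, 0.0]
force: [-0.2, 0.2, 2.0]
grip_width: 0.37
grip_force: 40.0
t_blue t 35.5 tcp [ 573.038 -162.53    26.653] turn [ 0.002  0.001 -0.023] | shift now [-0.003 -0.01   0.026] | shift after turn [-0.003 -0.01   0.026] grip 0.37 40.0 F [-0.24   0.176  2.019]
```

```bash
python3 -m crank '[[[0,0,0,0,0,0,40],[0,0,0,0,0,0,45],[0,0,0,0,0,0,55],[0,0,0,0,0,0,70],[0,0,0,0,0,0,85],[0,0,0,0,0,0,85],[0,0,-0.2,0,0,0,85],[0,0,-0.4,0,0,0,85]]]'
python3 -m crank '[[[0,0,-0.6,0,0,0,85],[0,0,-0.8,0,0,0,85],[0,0,-0.9,0,0,0,85],[0,0,-0.8,0,0,0,85],[0,0,-0.3,0,0,0,85],[0,0,-0.1,0,0,0,85],[0,0,0,0,0,0.18,85],[0,0,0,0,0,0,85]]]'
python3 -m crank '[[[0,0,0,0,0,1,85],[0,0,0,0,0,1,85],[0,0,0,0,0,1,85],[0,0,0,0,0,1,85],[0,0,0,0,0,1,85],[0,0,0,0,0,1,85],[0,0,0,0,0,1,85],[0,0,0,0,0,1,85]]]'
python3 plan.py green 130 r
```

```text
time_s: 36.3
eef_pos: [572.6, -162.3, 41.5]
ee_rot: [-0.001, 0.705, 0.709, -0.0]
force: [-0.0, 1.3, -0.5]
grip_width: 0.997
grip_force: 0.0
time_s: 37.1
eef_pos: [572.5, -162.3, 128.0]
ee_rot: [-0.001, 0.714, 0.7, -0.0]
force: [-0.8, 0.0, 0.2]
grip_width: 0.99
grip_force: 0.0
time_s: 37.9
eef_pos: [572.6, -162.3, 128.0]
ee_rot: [-0.001, 0.977, 0.212, -0.001]
force: [0.3, 0.5, 0.5]
grip_width: 0.994
grip_force: 0.0
green t 37.9 tcp [ 572.604 -162.318  127.982] turn [-0.01   0.007 -0.046] | shift now [  8.419 -12.185  -0.073] | shift after turn [  8.497 -12.131  -0.081] grip 0.994 0.0 F [0.292 0.497 0.499]
```

```bash
python3 -m crank '[[[0,0,0,0,0,0,85],[0.7,-1,0,0,0,0,85],[0.7,-1,0,0,0,0,85],[0.7,-1,0,0,0,0,85],[0.7,-1,0,0,0,0,85],[0.7,-1,0,0,0,0,85],[0.7,-1,0,0,0,0,85],[0.7,-1,0,0,0,0,85]]]'
python3 -m crank '[[[0.7,-1,0,0,0,0,85],[0.7,-1,0,0,0,0,85],[0.7,-1,0,0,0,0,85],[0.7,-1,0,0,0,0,85],[0.5,-0.8,0,0,0,0,85],[0.25,-0.33,0,0,0,0,85],[0,0,0,0,0,0,85],[0,0,0,0,0,0,85]]]'
python3 -m crank '[[[0,0,0,0,0,0,85],[0,0,0,0,0,0,85],[0,0,0,0,0,0,85],[0,0,0,0,0,0,85],[0,0,0,0,0,0,85],[0,0,0,0,0,0,85],[0,0,0,0,0,0,85],[0,0,0,0,0,0,85]]]'
python3 plan.py green 40 r
```

```text
time_s: 38.7
eef_pos: [610.4, 49.1, 128.4]
ee_rot: [-0.0, 0.976, 0.217, -0.0]
force: [0.3, -0.2, -0.3]
grip_width: 0.995
grip_force: 0.0
time_s: 39.5
eef_pos: [637.0, 200.5, 128.6]
ee_rot: [0.0, 0.976, 0.216, -0.0]
force: [0.1, -0.3, 0.3]
grip_width: 0.998
grip_force: 0.0
time_s: 40.3
eef_pos: [637.1, 201.5, 128.9]
ee_rot: [0.0, 0.977, 0.215, -0.0]
force: [-0.2, 1.1, 0.3]
grip_width: 0.994
grip_force: 0.0
green t 40.3 tcp [637.061 201.527 128.928] turn [-0.     0.    -0.003] | shift now [ 0.031 -0.015  3.557] | shift after turn [ 0.031 -0.015  3.557] grip 0.994 0.0 F [-0.241  1.102  0.319]
```

```bash
python3 -m crank '[[[0.03,-0.02,0.5,0,0,0,85],[0,0,0.6,0,0,0,85],[0,0,0.6,0,0,0,85],[0,0,0.6,0,0,0,85],[0,0,0.5,0,0,0,85],[0,0,0.4,0,0,0,85],[0,0,0.26,0,0,0,85],[0,0,0.1,0,0,0,85]]]'
python3 -m crank '[[[0,0,0,0,0,0,60],[0,0,0,0,0,0,50],[0,0,0,0,0,0,42],[0,0,0,0,0,0,36],[0,0,0,0,0,0,30],[0,0,0,0,0,0,25],[0,0,0,0,0,0,25],[0,0,0,0,0,0,25]]]' 40
python3 plan.py green 40 r
python3 -m crank '[[[0,0,-0.2,0,0,0,25],[0,0,-0.4,0,0,0,25],[0,0,-0.6,0,0,0,25],[0,0,-0.7,0,0,0,25],[0,0,-0.7,0,0,0,25],[0,0,-0.5,0,0,0,25],[0,0,-0.3,0,0,0,25],[0,0,-0.2,0,0,0,25]]]'
python3 -m crank '[[[0,0,0,0,0,-0.7,25],[0,0,0,0,0,-1,25],[0,0,0,0,0,-1,25],[0,0,0,0,0,-1,25],[0,0,0,0,0,-1,25],[0,0,0,0,0,-1,25],[0,0,0,0,0,-1,25],[0,0,0,0,0,-1,25]]]'
python3 plan.py t_green 80 t
```

```text
time_s: 41.1
eef_pos: [637.4, 202.2, 39.3]
ee_rot: [-0.0, 0.977, 0.215, -0.0]
force: [0.4, 0.3, 0.2]
grip_width: 0.995
grip_force: 0.0
time_s: 41.9
eef_pos: [637.9, 202.4, 40.6]
ee_rot: [-0.0, 0.977, 0.215, 0.001]
force: [-1.6, 1.4, 5.0]
grip_width: 0.369
grip_force: 39.5
green t 41.9 tcp [637.86  202.442  40.582] turn [ 0.001 -0.008 -0.003] | shift now [-0.014  0.004  0.023] | shift after turn [-0.014  0.004  0.023] grip 0.369 39.5 F [-1.609  1.365  4.956]
time_s: 42.7
eef_pos: [637.6, 202.3, 130.6]
ee_rot: [0.0, 0.977, 0.215, 0.0]
force: [-0.3, -0.2, -1.2]
grip_width: 0.366
grip_force: 39.7
time_s: 43.5
eef_pos: [637.2, 202.2, 129.3]
ee_rot: [-0.0, 0.727, 0.687, -0.001]
force: [0.4, -0.3, -1.1]
grip_width: 0.368
grip_force: 39.7
t_green t 43.5 tcp [637.225 202.221 129.326] turn [-0.01   0.002 -0.462] | shift now [-12.398  -1.909   1.979] | shift after turn [-12.25   -2.708   1.973] grip 0.368 39.7 F [ 0.367 -0.332 -1.053]
```

```bash
python3 -m crank '[[[0,0,0,0,0,-0.48,25],[-0.4,-0.09,0,0,0,0,25],[-0.7,-0.15,0,0,0,0,25],[-1,-0.22,0,0,0,0,25],[-1,-0.22,0,0,0,0,25],[-1,-0.22,0,0,0,0,25],[-1,-0.22,0,0,0,0,25],[-1,-0.22,0,0,0,0,25]]]'
python3 -m crank '[[[-1,-0.22,0,0,0,0,25],[-1,-0.22,0,0,0,0,25],[-1,-0.22,0,0,0,0,25],[-1,-0.22,0,0,0,0,25],[-1,-0.22,0,0,0,0,25],[-0.7,-0.15,0,0,0,0,25],[-0.3,-0.08,0,0,0,0,25],[-0.17,-0.04,0,0,0,0,25]]]'
python3 -m crank '[[[0,0,0,0,0,0,25],[0,0,0.1,0,0,0,25],[0,0,0.3,0,0,0,25],[0,0,0.4,0,0,0,25],[0,0,0.5,0,0,0,25],[0,0,0.4,0,0,0,25],[0,0,0.2,0,0,0,25],[0,0,0,0,0,0,25]]]'
python3 plan.py t_green 26 t
```

```text
time_s: 44.3
eef_pos: [604.1, 48.0, 129.7]
ee_rot: [-0.0, 0.706, 0.708, -0.0]
force: [0.1, -1.1, -1.4]
grip_width: 0.371
grip_force: 39.7
time_s: 45.1
eef_pos: [571.0, -105.5, 129.8]
ee_rot: [-0.0, 0.706, 0.708, -0.0]
force: [-0.4, 0.2, -0.2]
grip_width: 0.368
grip_force: 39.7
time_s: 45.9
eef_pos: [571.1, -104.7, 81.5]
ee_rot: [-0.001, 0.705, 0.709, -0.0]
force: [0.3, 0.6, -0.9]
grip_width: 0.372
grip_force: 39.7
t_green t 45.9 tcp [ 571.074 -104.687   81.492] turn [-0.011 -0.004 -0.023] | shift now [0.002 0.048 2.22 ] | shift after turn [0.003 0.045 2.22 ] grip 0.372 39.7 F [ 0.336  0.603 -0.908]
```

```bash
python3 -m crank '[[[0.02,0.03,0.3,0,0,0,25],[0,0,0.5,0,0,0,25],[0,0,0.5,0,0,0,25],[0,0,0.4,0,0,0,25],[0,0,0.2,0,0,0,25],[0,0,0.1,0,0,0,25],[0,0,0.08,0,0,0,25],[0,0,0.06,0,0,0,25]]]'
python3 -m crank '[[[0,0,0.02,0,0,0,25],[0,0,0.02,0,0,0,25],[0,0,0.02,0,0,0,25],[0,0,0.02,0,0,0,25],[0,0,0.02,0,0,0,25],[0,0,0,0,0,0,25],[0,0,0,0,0,0,25],[0,0,0,0,0,0,25]]]'
python3 plan.py t_green 26 t
```

```text
time_s: 46.7
eef_pos: [572.4, -104.4, 29.1]
ee_rot: [0.0, 0.705, 0.709, 0.0]
force: [0.0, 0.1, -1.1]
grip_width: 0.369
grip_force: 39.7
time_s: 47.5
eef_pos: [572.3, -104.4, 26.6]
ee_rot: [0.0, 0.705, 0.709, 0.0]
force: [-0.6, -0.7, 2.7]
grip_width: 0.369
grip_force: 40.0
t_green t 47.5 tcp [ 572.264 -104.384   26.629] turn [ 0.002  0.001 -0.024] | shift now [-0.009 -0.003  0.025] | shift after turn [-0.009 -0.003  0.025] grip 0.369 40.0 F [-0.552 -0.73   2.739]
```

```bash
python3 -m crank '[[[0,0,0,0,0,0,40],[0,0,0,0,0,0,45],[0,0,0,0,0,0,55],[0,0,0,0,0,0,70],[0,0,0,0,0,0,85],[0,0,0,0,0,0,85],[0,0,-0.2,0,0,0,85],[0,0,-0.4,0,0,0,85]]]'
python3 -m crank '[[[0,0,-0.6,0,0,0,85],[0,0,-0.8,0,0,0,85],[0,0,-0.9,0,0,0,85],[0,0,-0.8,0,0,0,85],[0,0,-0.7,0,0,0,85],[0,0,-0.5,0,0,0,85],[0,0,-0.2,0,0,0,85],[0,0,0,0,0,0,85]]]'
python3 -m crank '[[[0,-0.5,0,0,0,0,85],[0,-0.8,0,0,0,0,85],[0,-0.9,0,0,0,0,85],[0,-0.9,0,0,0,0,85],[0,-0.9,0,0,0,0,85],[0,-0.8,0,0,0,0,85],[0,-0.5,0,0,0,0,85],[0,0,0,0,0,0,85]]]'
python3 -c "
from h import *
a=cv2.resize(capture('top')[150:250,230:430],None,fx=4,fy=4)[60:340]
s=cv2.resize(capture('scene')[110:250,120:320],None,fx=4,fy=4)[:320] if 0 else cv2.resize(capture('scene')[130:210,130:330],None,fx=4,fy=4)
cv2.imwrite('pics/e.png',np.vstack([a,s])[:600])"
```

```text
time_s: 48.3
eef_pos: [571.9, -104.2, 41.5]
ee_rot: [-0.001, 0.705, 0.709, -0.0]
force: [0.4, -0.2, -0.3]
grip_width: 0.997
grip_force: 0.0
time_s: 49.1
eef_pos: [572.3, -104.4, 154.4]
ee_rot: [0.0, 0.705, 0.709, 0.0]
force: [0.2, -1.1, 0.6]
grip_width: 0.994
grip_force: 0.0
time_s: 49.9
eef_pos: [438.5, -104.8, 153.4]
ee_rot: [-0.001, 0.705, 0.709, -0.0]
force: [0.8, -0.7, 0.8]
grip_width: 0.996
grip_force: 0.0
```

View pics/e.png

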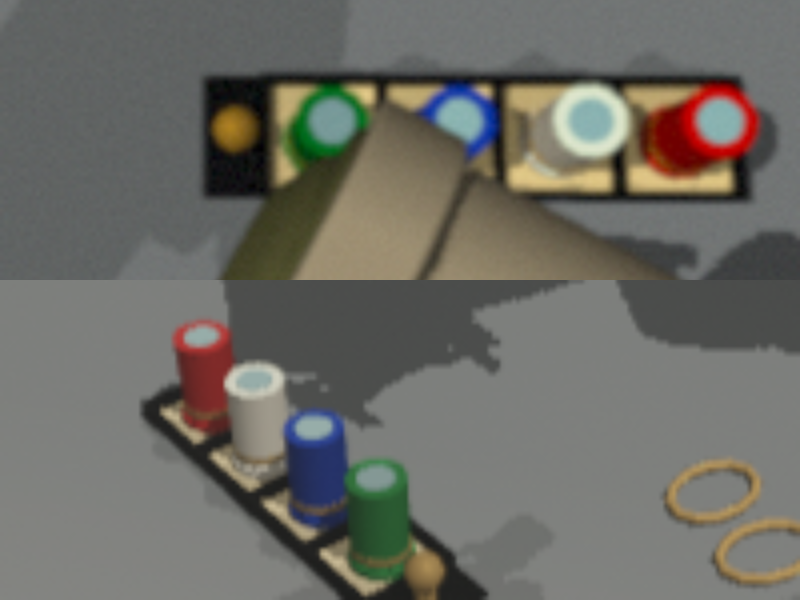

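All four barrels stand upright. From the knob they run green, blue, white, red, with top-view lens centres at about (332,122), (460,118), (592,121) and (720,120). One numeric check, then I'll hand in.

```bash
python3 - <<'E'
from plan import *
ok=True
for n,p in dict(green=(332,122),blue=(460,118),white=(592,121),red=(720,120)).items():
    e=ray("top",p[0]/4+230-.4,(p[1]+60)/4+150-.4,62)[:2]-P['t_'+n];print(n,e.round(1));ok&=abs(e).max()<5
if ok: print(finish_job())
E
```

```text
green [-1.9  0.5]
blue [0.1 0.1]
white [-0.9 -1.6]
red [-0.2 -0.9]
the job is handed in; nothing more can be done
None
```

I handed the job in: all four barrels stand upright and released in their mirrored cells (green next to the tray's knob, then blue, white, red), each measured within 2 mm of its cell centre, and the robot's clock read about 50 s of the 112 s allowed.

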